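# Fit the upper tier carrier on the rotating cake stand

## Robot

A 7-joint arm with a two-finger parallel gripper is mounted at the origin on the work surface. World frame = base frame: x ahead of the robot, y to its left, z up, the work surface at z = 0. Lengths are in mm, angles in rad, forces in N, time in s.
With the tool pointing down it reaches from about 400 to 850 mm from the base axis. Payload 10.4 kg.
Tool frame: the origin (TCP) lies at the very end of the fingers, on their centre line; the grasp point (between the pads) lies 19 mm behind it; z points along the fingers, y is the line along which they close (so a half turn about z gives the same grasp; the last joint's range is limited). The gripper opens to 85 mm and grips with 20 to 120 N. Pads are 22 mm wide; open, the fingers measure 114 mm over their backs; the gripper's body (76 mm by 85 mm) begins 54 mm behind the grasp point. The pads swing forward as they close: fully open they stand 13 mm farther back than shut.
Start: joints at [-1.3, 0.332, -0.065, 1.46, 0.022, 1.35, -0.088], TCP at [180.981, 598.247, 208.838] pointing down, gripper open.
Joint ranges: [-2.6, 2.6], [-0.5, 2.12], [-1.47, 1.34], [0.16, 2.42], [-1.27, 4.41], [0.06, 2.06], [-2.6, 2.6]. Speed limits (rad/s): [2.22, 2.22, 2.79, 2.79, 3.14, 3.14, 3.14].

## Interface

Orientations are given as [roll, pitch, yaw] about the fixed x, y, z axes, in that order (R = Rz(yaw) Ry(pitch) Rx(roll)).
In Python, from rig import manip gives the robot as it stands.
- The arm moves only by the shell command python3 -m pendant 'ROWS' [FORCE]. ROWS is JSON, a list of rows, each a list of 7 numbers: the shift along the world's x, y, z in mm, then the turn, a rotation vector about the world's x, y, z in rad, then the opening in per cent of the stroke, from 0 (shut) to 100 (fully open). In form: [[x, y, z, wx, wy, wz, claw], ...]. A call has 1 to 10 rows; each row is the pose to reach, as a shift and turn from the pose commanded when the call began; what a row does not reach only later rows make up. A row lasts 1/12 s, in which the tool goes at most 41.7 mm and 7.16 degrees, less where a joint would pass 70% of its speed; a pose out of reach is approached as far as the arm can. A call with a gripper value outside its range is refused whole. The fingers move at their own pace and stop on an object; FORCE is the grip in N (left out, the last holds). Time passes only in rows, so rows that repeat a pose let the fingers close. It gives the time, the measured TCP pose, the force, the opening and the grip force at its end, in the units of the state.
- manip.get_obs(): the state, without advancing time (a new reading comes with each control period).
- manip.capture(name): name is "scene" or "top" or "wrist"; returns the picture (420x560x3 uint8, red, green, blue); there is no depth.
- manip.calibration(name): a dict with "mtx" (3x3 intrinsics, pixels), "distortion" ([k1, k2, p1, p2, k3] as OpenCV has them; the pictures are not rectified), "rvec" (rotation vector, rad) and "tvec" (3), from world to camera coordinates, as OpenCV has them; the wrist camera has in their place "tool_from_camera" (4x4, takes a point from camera to tool coordinates, whose origin is the TCP and whose axes are the flange's). Camera axes: x right, y down, z forward; pixel columns grow to the right and rows downward; lengths in mm; the calibration is good to about 2 mm. A picture is of the moment at which its call begins: read the wrist's pose just before it. calibration takes no time and is no camera call.
- manip.hand_in(): hands the job in; it is judged then, once.
Trained networks look in the newest picture that a camera, given by its name, has taken for a name from the list of things; names that differ only in an ending like _2 or _b are one class to them, and where a whole thing is asked for, a point or a joint stands for the part that bears it (a point fixed in the world has none). Each returns a list of dicts, best first, with "confidence" (0 to 1); they miss things now and then, are a little off and sometimes report something else, mostly with a low value. They report only what shows in the picture. A call takes as long as a camera call. They do not tell look-alikes from the thing itself.
- manip.look_for(camera, label): "bbox" ([left, top, right, bottom] as shares, 0 to 1, of the picture: columns of its width, rows of its height, round what is visible of it).
- manip.trace(camera, label): "mask" (420x560 bool, what is visible of it) and "bbox" ([left, top, right, bottom] as shares, 0 to 1, of the picture: columns of its width, rows of its height, round what is visible of it).
The state is a dict: "time_s": time; "joint_pos": joint angles; "qvel": joint speeds; "joint_efforts": joint torques, N m; "eef_pos": TCP position; "orientation": TCP orientation; "wrist_force": force on the tool from outside, world axes, zero at the start; "ft_torque": the same for the moment, N m; "opening": finger opening in mm; "gripper_force": force on a finger pad.
Only numpy, scipy, OpenCV 4.12 (cv2) and the standard library are available. Lean on these libraries where they do the work, as an engineer would, in place of code of your own. Each camera call takes 0.05 s, during which the arm holds its last target. There are 200 camera calls.

## Task

Fit the teal three-spoke tier carrier on the cake stand: pick it up, lower its hub over the tall spindle keeping it square so that it does not bind, and feel it round under a light push until the notches in its foot drop over the spindle's cross-bar and the hub sits fully home and level on the collar; then let go of it. Lower it in hand, never drop it down the spindle or force it, and do not touch the black cake or shift the other things on the worktop.

Things in the scene. Friction and masses are not known exactly. Their poses are not given: they have to be found in the camera images.
- stand: Cake stand, fixed to the worktop; origin under its centre. Low white round casing 210 mm across, 28 mm high with its silver board; on it a round black cake tier 160 mm across, top (gold disc) 88 mm up; from its middle rises a vertical grey steel spindle, driven by a gear motor in the casing, which holds it but slips round at about 0.9 N m.
- rod_tip (a point): Top of the spindle, on its axis, 240 mm above the worktop. The spindle is a smooth rod 16 mm in diameter, the last 10 mm tapered to 6 mm at the tip; the tip is 140 mm above the seat.
- rod_seat (a point): Seat for the hub: the top face, on the axis, of the spindle's collar (62 mm across, 100 mm above the worktop). Just above it a level square brass cross-bar, 6 x 6 mm, 56 mm long (28 mm out on either side), goes through the rod, its top 6.5 mm above the seat. The spindle stopped at any angle: where the bar points is not reported (the axes of the stand and its points do not follow it).
- hub_foot (a point): Centre of the underside of the carrier's aluminium hub; z up the bore, x along spoke 1. Hub 44 mm across on a foot 60 mm across, 52 mm high in all; bore 18 mm, widened to 42 mm over the lowest 9 mm. Six notches 8.5 mm wide, 9 mm high, every 60 degrees, the first along x. The bar fits any opposite pair: off them the foot rides 6.5 mm above the seat, over them it drops home.
- carrier: Tier carrier, loose, 0.24 to 0.38 kg, standing on its hub; same origin and axes as hub_foot. Three teal spokes 120 degrees apart: bars 16 mm wide, 20 mm high (28 to 48 mm above the foot), running from the hub to 112 mm out, then round pads 28 mm across (112 to 140 mm out, rubber top 56 mm above the foot).
- spoke1 (a point): Middle (half-way up) of spoke 1, 80 mm out from the bore axis, 38 mm above the foot: grip it across here, from above; much nearer the hub the tall spindle would meet the gripper's body. Held here the weight hangs to one side: grip firmly (40 N or more) and see that the hub is still upright. Axes as hub_foot (x along spoke 1).
- spoke2 (a point): The same place on spoke 2, 120 degrees anticlockwise (from above) of spoke 1; axes as hub_foot. A push down on any spoke is off-centre, so it bears on rod, bar and collar several times over: about 5 N is plenty for feeling and seating, and over 15 N may jam it.
- spoke3 (a point): The same place on spoke 3, 240 degrees anticlockwise of spoke 1; axes as hub_foot.
- cake: The black cake tier on the stand (fixed); origin at the centre of its underside, 28 mm above the worktop. It must not be touched.
- bowl: White bowl, 130 mm across, 50 mm high; origin at the centre of its underside. Leave it alone.
- scraper: Flat teal scraper, 75 x 150 x 4 mm, lying on the worktop; origin at the centre of its underside. Leave it alone.
- nozzle_cup: Steel cup, 76 mm across, 70 mm high; origin at the centre of its underside. Leave it alone.
- palette_knife: Palette knife with a red handle, 240 mm long, lying on the worktop. Leave it alone.
Things that resemble listed ones, but are neither listed nor needed, are in the scene too. There is more than one size of the stand; the one meant has the size given above.

How it is judged:
By the outcome, as a careful person would: the job done as asked, in the order asked, and still so for the second after the job is handed in, with the robot touching nothing.
It also fails if it takes over 72 s, if anything falls off the work surface, if the arm or the gripper's body presses on something with over 40 N, if the wrist force passes 120 N, or if a joint passes its speed limit or range.

## Working session

There is one attempt and no reset: what is moved stays moved. The work goes in short steps, Python scripts to look and compute and a shell command to move; the robot and the scene stay as the last step left them, time stands still between calls to the robot, and variables do not carry over. Pictures are saved under pics/ and viewed, at most 11 in all, crops included, and the job is handed in when it is done.

```bash
mkdir -p pics; python3 - <<'E'
from rig import manip
import cv2
for c in("scene","top"):
    cv2.imwrite(f"pics/{c}0.png",cv2.cvtColor(manip.capture(c),cv2.COLOR_RGB2BGR))
    k=manip.calibration(c);print(c,k)
    for l in("stand","carrier","rod_tip","hub_foot","spoke1"):
        try: print(l,[(d['confidence'],[round(b*s) for b,s in zip(d['bbox'],(560,420,560,420))]) for d in manip.look_for(c,l)])
        except Exception as e: print(l,e)
print(manip.get_obs())
E
```

```text
scene {'mtx': array([[396.39085532,   0.        , 282.14411607],
       [  0.        , 396.39085532, 205.38523619],
       [  0.        ,   0.        ,   1.        ]]), 'distortion': array([-0.00494256,  0.        ,  0.        ,  0.        ,  0.        ]), 'rvec': array([ 2.33758224,  0.70663777, -0.26861664]), 'tvec': array([-430.28960256,  -90.28719057, 1479.83510492])}
stand [(0.97, [219, 228, 292, 307]), (0.97, [294, 305, 350, 365]), (0.8, [94, 194, 187, 305])]
carrier [(0.77, [286, 173, 346, 228])]
rod_tip [(0.83, [218, 224, 288, 303]), (0.73, [94, 194, 188, 307]), (0.65, [293, 305, 352, 365])]
hub_foot [(0.57, [285, 170, 351, 226])]
spoke1 [(0.7, [285, 170, 349, 229])]
top {'mtx': array([[398.82445131,   0.        , 276.47821787],
       [  0.        , 398.82445131, 214.687519  ],
       [  0.        ,   0.        ,   1.        ]]), 'distortion': array([-0.06535523,  0.        ,  0.        ,  0.        ,  0.        ]), 'rvec': array([ 2.17944541, -2.19621269,  0.09028983]), 'tvec': array([   9.50538878,  529.61715854, 1356.75207659])}
stand [(0.98, [329, 268, 411, 351]), (0.93,
[... 279 characters left out ...]
: 0.6, 'joint_pos': array([-1.29962508,  0.33217378, -0.06470351,  1.46011951,  0.02162328,
        1.3499231 , -0.08848436]), 'qvel': array([ 0.00148894, -0.00027918,  0.00211144, -0.00036905, -0.00094279,
        0.00077642,  0.00052461]), 'joint_efforts': array([-4.62972839e-04, -6.24947834e+01,  4.92016878e-02, -3.91697145e+01,
        1.63465395e-02,  1.97938469e-03,  4.84233863e-05]), 'eef_pos': array([180.96884113, 598.23429077, 208.84460168]), 'orientation': array([3.14152050e+00, 5.30165002e-06, 2.84784913e+00]), 'wrist_force': array([-0.4415026 ,  0.50515138,  0.46872643]), 'ft_torque': array([0.02517431, 0.01058536, 0.00211825]), 'gripper_force': 0.0, 'opening': 85.46730523913432}
```

View pics/scene0.png

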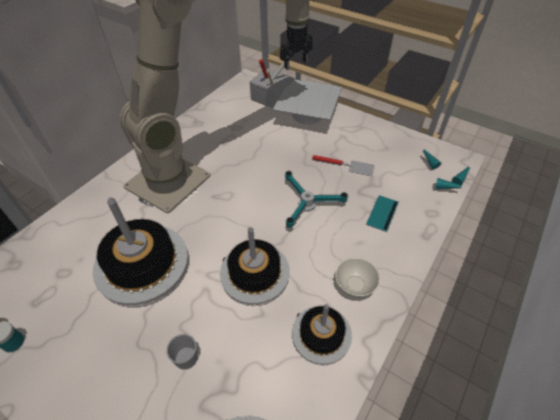

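View pics/top0.png

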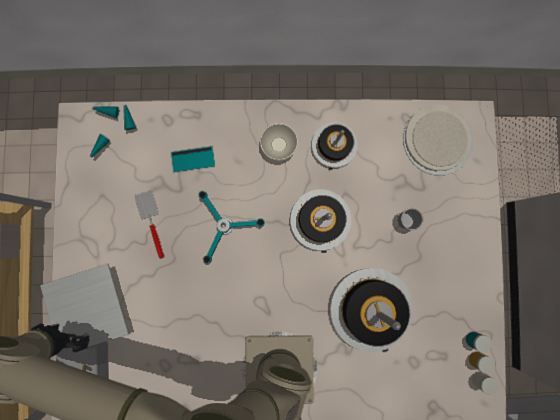

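The top image shows three stands at (336,145), (321,219) and (372,310). At about 0.29 px/mm, only the middle one (about 60 px across) fits 210 mm; the others are about 155 and 280 mm. The carrier's hub is at (223,226) with pads at (203,195), (261,223) and (208,260). Next I'll enlarge a crop to confirm and localise both.

```bash
cat > h.py <<'E'
from rig import manip
import cv2,numpy as np
def cam(c):
    k=manip.calibration(c);R=cv2.Rodrigues(k['rvec'])[0];return k,R,k['tvec']
def ray(c,uv,o=None):
    k,R,t=cam(c) if o is None else o
    p=cv2.undistortPoints(np.array([[uv]],float),k['mtx'],k['distortion'])[0,0]
    return -R.T@t, R.T@np.array([p[0],p[1],1])
def atz(c,uv,z,o=None):
    C,d=ray(c,uv,o);return C+d*(z-C[2])/d[2]
def wristcam():
    from scipy.spatial.transform import Rotation as Ro
    k=manip.calibration('wrist');s=manip.get_obs();T=np.eye(4)
    T[:3,:3]=Ro.from_euler('xyz',s['orientation']).as_matrix();T[:3,3]=s['eef_pos']
    W=T@np.array(k['tool_from_camera']);R=W[:3,:3].T
    return k,R,-R@W[:3,3]
def proj(P,o):
    k,R,t=o;return cv2.projectPoints(np.array(P,float).reshape(-1,3),cv2.Rodrigues(R)[0],t,k['mtx'],k['distortion'])[0][:,0]
def save(im,n): cv2.imwrite('pics/'+n,cv2.cvtColor(im,cv2.COLOR_RGB2BGR))
E
python3 - <<'E'
from h import *
im=manip.capture('top')
a=im[170:275,185:365]; save(cv2.resize(a,None,fx=4.4,fy=4.4,interpolation=cv2.INTER_CUBIC),'crop1.png')
for d in manip.trace('top','stand'):
    m=d['mask'];v,u=np.nonzero(m);(c,r)=cv2.minEnclosingCircle(np.c_[u,v].astype(np.float32))
    print('stand',d['confidence'],c,r,atz('top',c,24),2*np.linalg.norm(atz('top',(c[0]+r,c[1]),24)-atz('top',c,24)))
hsv=cv2.cvtColor(im,cv2.COLOR_RGB2HSV)
m=cv2.inRange(hsv,(80,90,30),(100,255,255));m[:, :190]=0;m[:185]=0;m[270:]=0;m[:,270:]=0
v,u=np.nonzero(m);P=np.array([atz('top',(x,y),48) for x,y in zip(u,v)])[:,:2]
hub=atz('top',(223.5,226),52)[:2]
from scipy.optimize import least_squares
best=None
# model: distance of teal pixels to three spokes axis (lines 20..140)
def res(p):
    d=P-p[:2];r=[]
    for i in range(3):
        a=p[2]+i*2.0944;ax=np.array([np.cos(a),np.sin(a)])
        s=np.clip(d@ax,22,130);r.append(np.linalg.norm(d-np.outer(s,ax),axis=1))
    return np.min(r,0)
for a0 in np.linspace(0,2,8):
    s=least_squares(res,[*hub,a0],loss='soft_l1')
    if best is None or s.cost<best.cost:best=s
print('carrier',best.x,best.cost,len(P),hub,np.degrees(best.x[2]))
E
```

```text
stand 0.91 (371.4395751953125, 310.5989074707031) 42.944881439208984 [ 198.86266737 -315.87323847   24.        ] 297.89957777732695
stand 0.69 (320.5777587890625, 219.6360626220703) 30.844375610351562 [ 511.1468619  -146.19240333   24.        ] 213.48994664991224
stand 0.69 (333.8846130371094, 144.88461303710938) 23.439624786376953 [ 772.91845025 -197.45682285   24.        ] 165.2029762973436
carrier [493.14981888 185.56153116 130.45348646] 1577.525893867764 437 [490.44068791 184.18456487] 7474.434196735398
```

View pics/crop1.png

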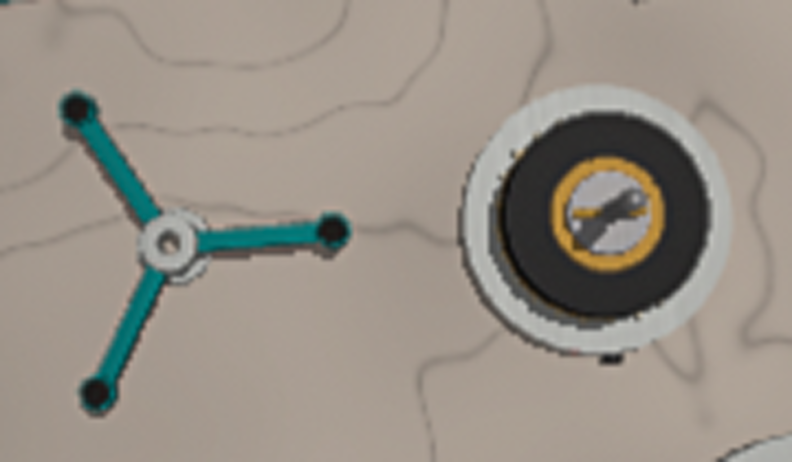

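The crop confirms it: the middle stand (crop (605,220)) comes out at 213 mm across, centred near (511,-146). The carrier is at about (493,186), with spokes at 34°, 154° and 274°. The brass bar seems to run roughly along y, so gripping the 274° spoke needs little turning. I'll move above that spoke.

```bash
python3 -m pendant '[[318,-492,40,0,0,-1.2,100],[318,-492,40,0,0,-1.2,100],[318,-492,40,0,0,-1.2,100],[318,-492,40,0,0,-1.2,100],[318,-492,40,0,0,-1.2,100],[318,-492,40,0,0,-1.2,100],[318,-492,40,0,0,-1.2,100],[318,-492,40,0,0,-1.2,100],[318,-492,40,0,0,-1.2,100],[318,-492,40,0,0,-1.2,100]]'; python3 -c "
from rig import manip
print(manip.calibration('wrist'))"
```

```text
time_s: 1.53
eef_pos: [407.4, 247.3, 237.7]
orientation: [3.141, -0.001, 1.641]
wrist_force: [1.2, 0.1, -0.0]
opening: 85.3
gripper_force: 0.0
{'mtx': array([[325.69335462,   0.        , 280.9613183 ],
       [  0.        , 325.69335462, 213.03901126],
       [  0.        ,   0.        ,   1.        ]]), 'distortion': array([-0.05933556,  0.        ,  0.        ,  0.        ,  0.        ]), 'tool_from_camera': array([[-1.30290354e-03, -9.48428905e-01, -3.16987247e-01,
         8.27283452e+01],
       [ 9.99999121e-01, -1.31399256e-03, -1.78789090e-04,
        -5.36443432e-01],
       [-2.46950145e-04, -3.16987201e-01,  9.48429783e-01,
        -1.65843391e+02],
       [ 0.00000000e+00,  0.00000000e+00,  0.00000000e+00,
         1.00000000e+00]])}
```

```bash
python3 -m pendant '[[92,-141,12,0,0,0,100],[92,-141,12,0,0,0,100],[92,-141,12,0,0,0,100],[92,-141,12,0,0,0,100],[92,-141,12,0,0,0,100],[92,-141,12,0,0,0,100],[92,-141,12,0,0,0,100],[92,-141,12,0,0,0,100],[92,-141,12,0,0,0,100]]'; python3 - <<'E'
from h import *
o=wristcam();im=manip.capture('wrist');save(im,'w1.png');print(manip.get_obs()['eef_pos'],manip.get_obs()['orientation'])
np.savez('w1.npz',im=im,R=o[1],t=o[2])
E
```

```text
time_s: 2.28
eef_pos: [498.1, 109.4, 249.1]
orientation: [-3.141, -0.0, 1.65]
wrist_force: [0.2, 0.4, 0.3]
opening: 85.2
gripper_force: 0.0
[498.135438   109.34583301 249.15029491] [-3.14148949e+00 -2.23280104e-04  1.65002151e+00]
```

View pics/w1.png

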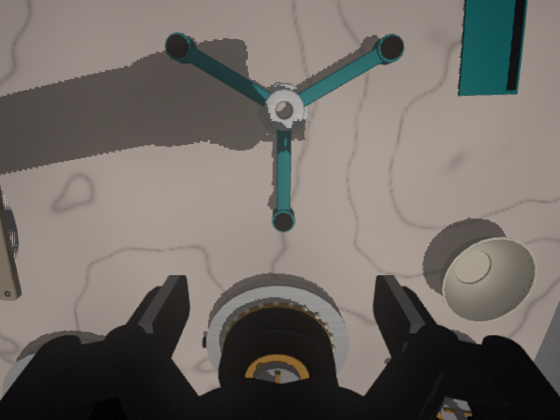

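The hub top is at (284,108), with pads at (179,46), (391,47) and (283,220). The brass bar shows on the stand near (278,378), running up the image, i.e. along y.

```bash
python3 - <<'E'
from h import *
z=np.load('w1.npz');k=manip.calibration('wrist');o=(k,z['R'],z['t']);im=z['im'];g=cv2.cvtColor(im,cv2.COLOR_RGB2GRAY)
P=[]
for u,v in((179,46),(391,47),(283,220)):
    w=g[v-16:v+17,u-16:u+17];s=im[v-16:v+17,u-16:u+17].astype(int)
    m=(w<55)&(s.max(2)-s.min(2)<25)
    n,l,st,c=cv2.connectedComponentsWithStats(m.astype(np.uint8));i=1+np.argmax(st[1:,4]);uv=c[i]+[u-16,v-16]
    P.append(atz('',uv,56,o)[:2]);print(uv,st[i],P[-1])
P=np.array(P);c=P.mean(0);print('c',c,[ (np.linalg.norm(p-c),np.degrees(np.arctan2(*(p-c)[::-1]))) for p in P],'bore',atz('',(284,109),52,o))
a=np.mean([(np.degrees(np.arctan2(*(p-c)[::-1]))%120) for p in P]);print(a)
t=np.radians(a+240);print('grip',c+80*np.array([np.cos(t),np.sin(t)]),a+240)
E
```

```text
[180.73676248  49.19062027] [  3   4  30  29 661] [385.50407132 238.96393654]
[391.35696822  47.02444988] [  5   5  23  23 409] [598.13087018 257.84447409]
[282.80161943 221.4048583 ] [  7   9  18  18 247] [503.39263475  62.17733541]
c [495.67585875 186.32858201] [(np.float64(122.09956302727767), np.float64(154.4635298186156)), (np.float64(124.94619716733115), np.float64(34.91590346464136)), (np.float64(124.3908383516248), np.float64(-86.4432847952804))] bore [494.64477839 187.99438675  52.        ]
34.312049495992184
grip [501.69093367 106.55503456] 274.3120494959922
```

```bash
python3 -m pendant '[[3,-2,-40,0,0,0,100],[3,-2,-80,0,0,0,100],[3,-2,-120,0,0,0,100],[3,-2,-160,0,0,0,100],[3,-2,-190,0,0,0,100],[3,-2,-215,0,0,0,100],[3,-2,-225,0,0,0,100],[3,-2,-229,0,0,0,100],[3,-2,-229,0,0,0,100],[3,-2,-229,0,0,0,100]]'
```

```text
time_s: 3.17
eef_pos: [502.6, 106.6, 21.6]
orientation: [3.14, -0.001, 1.648]
wrist_force: [-0.3, 0.2, -0.9]
opening: 85.8
gripper_force: 0.0
```

```bash
python3 -m pendant '[[-1,0,-2,0,0,0,60],[-1,0,-2,0,0,0,40],[-1,0,-2,0,0,0,25],[-1,0,-2,0,0,0,10],[-1,0,-2,0,0,0,0],[-1,0,-2,0,0,0,0],[-1,0,-2,0,0,0,0],[-1,0,-2,0,0,0,0],[-1,0,-2,0,0,0,0]]' 90; python3 -m pendant '[[0,0,0,0,0,0,0],[0,0,2,0,0,0,0],[0,0,5,0,0,0,0],[0,0,10,0,0,0,0],[0,0,20,0,0,0,0],[0,0,30,0,0,0,0],[0,0,40,0,0,0,0],[0,0,40,0,0,0,0],[0,0,40,0,0,0,0]]'; python3 -c "
from rig import manip
s=manip.get_obs();print(s['wrist_force'],s['ft_torque'],s['opening'],s['gripper_force'],s['orientation'])"
```

```text
time_s: 3.92
eef_pos: [501.0, 106.1, 18.5]
orientation: [3.141, -0.0, 1.648]
wrist_force: [-0.0, -0.8, 4.1]
opening: 12.8
gripper_force: 89.3
time_s: 4.67
eef_pos: [501.2, 106.4, 59.1]
orientation: [3.14, -0.001, 1.648]
wrist_force: [0.1, 0.9, -3.7]
opening: 12.5
gripper_force: 88.5
[ 0.14623746  0.86908691 -3.72383964] [-0.24998648  0.05041022  0.03206532] 12.523076998153755 88.52968096733093 [ 3.13988347e+00 -8.58394393e-04  1.64794146e+00]
```

```bash
python3 -m pendant '[[0,0,25,0,0,0,0],[0,0,50,0,0,0,0],[0,0,75,0,0,0,0],[0,0,100,0,0,0,0],[0,0,125,0,0,0,0],[0,0,150,0,0,0,0],[0,0,175,0,0,0,0],[0,0,200,0,0,0,0],[0,0,221,0,0,0,0],[0,0,226,0,0,0,0]]';  python3 -m pendant '[[2,-10,2,0,0,0,0],[4,-30,2,0,0,0,0],[5,-55,2,0,0,0,0],[6,-80,2,0,0,0,0],[7,-105,2,0,0,0,0],[8,-130,2,0,0,0,0],[8,-150,2,0,0,0,0],[8,-165,2,0,0,0,0],[8,-170,2,0,0,0,0],[8,-170,2,0,0,0,0]]'; python3 - <<'E'
from h import *
o=wristcam();im=manip.capture('wrist');save(im,'w2.png');
s=manip.get_obs();print(s['eef_pos'],s['orientation'],s['wrist_force'],s['ft_torque'])
np.savez('w2.npz',im=im,R=o[1],t=o[2])
for n in('top','scene'): im=manip.capture(n);np.save(n+'2.npy',im);save(im,n+'2.png')
a=cv2.resize(np.load('scene2.npy')[130:330,200:360],(480,600))
b=cv2.resize(np.load('top2.npy')[170:270,250:350],(300,300))
w=np.zeros((600,780,3),np.uint8);w[:,:480]=a;w[:300,480:]=b;save(w,'c2.png')
E
```

```text
time_s: 5.5
eef_pos: [501.7, 106.4, 287.2]
orientation: [3.138, -0.002, 1.648]
wrist_force: [-0.4, 0.0, -1.7]
opening: 12.7
gripper_force: 88.6
time_s: 6.33
eef_pos: [507.9, -65.7, 284.9]
orientation: [-3.14, 0.0, 1.645]
wrist_force: [-0.4, 1.0, -2.9]
opening: 12.5
gripper_force: 88.6
[508.19169033 -64.02030834 285.11728685] [-3.14014052e+00 -5.50477179e-05  1.64692751e+00] [-3.58950284e-01 -1.66505606e-03 -3.17511725e+00] [-0.20307508  0.00087262  0.03855945]
```

View pics/w2.png

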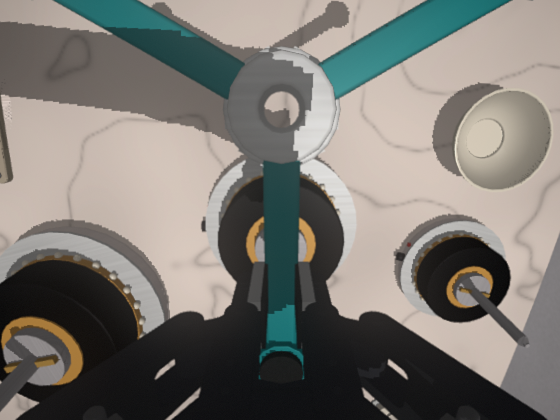

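View pics/c2.png

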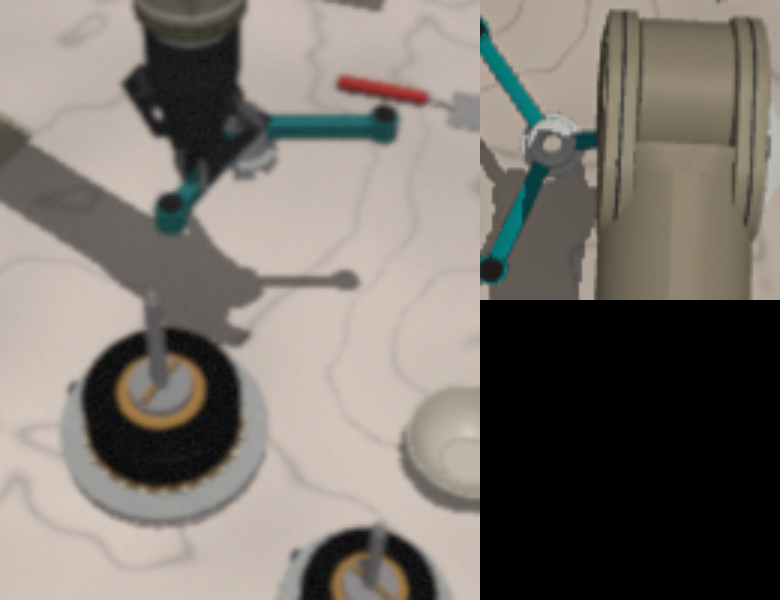

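The wrist view shows the held hub top at (282,106), with the floor visible through the bore. In the scene view the stand's bar runs from about (248,264) to (260,253), and the tip is at about (250,228). Now I'll compute the tip, bar angle and hub tilt.

```bash
python3 - <<'E'
from h import *
sc=cam('scene')
# axis candidates
s2=lambda x,y:(200+x/3,130+y/3)
print('tip scene @240',atz('scene',s2(152,293),237))
for p in((143,402),(180,368)): print('bar',atz('scene',s2(*p),106))
a,b=[atz('scene',s2(*p),106) for p in((143,402),(180,368))]
print('bar angle',np.degrees(np.arctan2(*(b-a)[:2][::-1])), (a+b)/2)
im=np.load('scene2.npy')
hsv=cv2.cvtColor(im,cv2.COLOR_RGB2HSV)
# ellipse/circle of black cake & casing in world
k=cam('top');
# crop scene stand + hub crop
A=cv2.resize(im[215:285,215:295],(400,350),interpolation=cv2.INTER_CUBIC)
z=np.load('w2.npz');w=z['im'];B=cv2.resize(w[40:170,215:350],(405,390),interpolation=cv2.INTER_CUBIC)
t0=cv2.imread('pics/top0.png')[:,:,::-1]
C=cv2.resize(t0[185:255,288:358],(350,350),interpolation=cv2.INTER_CUBIC)
D=np.zeros((600,800,3),np.uint8);D[:350,:400]=A[:350];D[:390,395:800]=B[:390,:405];D[350:600,:395]=cv2.resize(C,(395,395))[72:322];save(D,'c3.png')
# predicted level circles
kk=manip.calibration('wrist');o=(kk,z['R'],z['t'])
s=manip.get_obs();e=s['eef_pos'];yaw=s['orientation'][2]
for dz,n in((33,'top'),(-10,'bore bottom'),(-19,'foot')):
    print(n,proj([e[0]+80*np.cos(yaw),e[1]+80*np.sin(yaw),e[2]+dz],o))
E
```

```text
tip scene @240 [ 514.73421321 -143.24246798  237.        ]
bar [ 517.24667544 -174.4289988   106.        ]
bar [ 523.71280272 -124.09929744  106.        ]
bar angle 82.67900734335328 [ 520.47973908 -149.26414812  106.        ]
top [[283.29183253 104.25084277]]
bore bottom [[282.85137582 104.37590202]]
foot [[282.785222   104.39468738]]
```

View pics/c3.png

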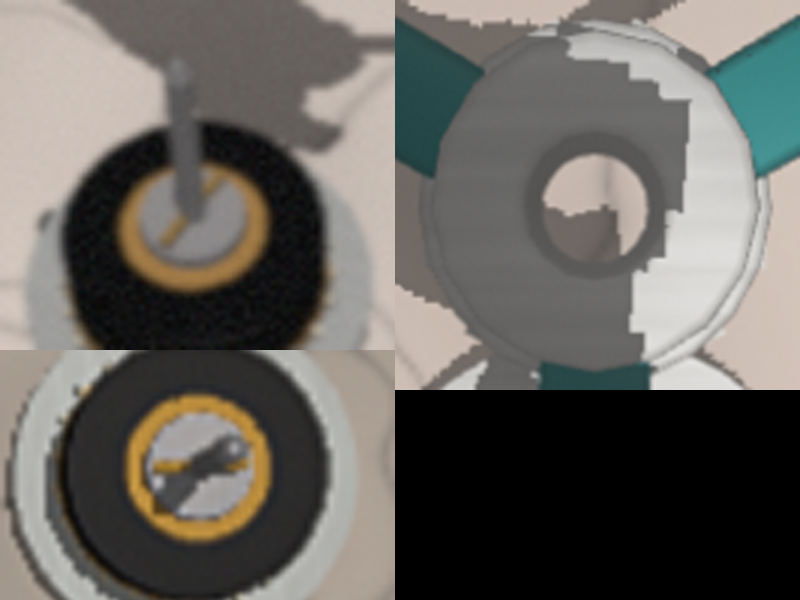

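```bash
python3 - <<'E'
from h import *
print(atz('top',(330,215),237),atz('top',(323.3,218.5),88))
E
python3 -m pendant '[[2,-10,0,0.024,0,0,0],[4,-30,0,0.024,0,0,0],[5,-55,0,0.024,0,0,0],[6,-80,0,0.024,0,0,0],[8,-105,0,0.024,0,0,0],[10,-130,0,0.024,0,0,0],[10,-150,0,0.024,0,0,0],[11,-158,0,0.024,0,0,0],[11,-161,0,0.024,0,0,0],[11,-161,0,0.024,0,0,0]]'; python3 - <<'E'
from h import *
o=wristcam();im=manip.capture('wrist');np.savez('w3.npz',im=im,R=o[1],t=o[2])
s=manip.get_obs();print(s['eef_pos'],s['orientation'],s['wrist_force'],s['ft_torque'])
B=cv2.resize(im[40:170,215:350],None,fx=4,fy=4,interpolation=cv2.INTER_CUBIC);save(B,'c4.png')
E
```

```text
[ 511.52037346 -148.40165573  237.        ] [ 510.92808897 -147.5473161    88.        ]
time_s: 7.32
eef_pos: [519.9, -224.1, 285.8]
orientation: [3.14, -0.024, 1.648]
wrist_force: [0.8, 0.4, -2.1]
opening: 12.6
gripper_force: 88.6
[ 520.05008996 -223.43036773  285.92472644] [ 3.14003625 -0.02457124  1.64930556] [-0.21988693 -0.00859197 -2.39026132] [-0.28001915  0.00187966  0.05232726]
```

View pics/c4.png

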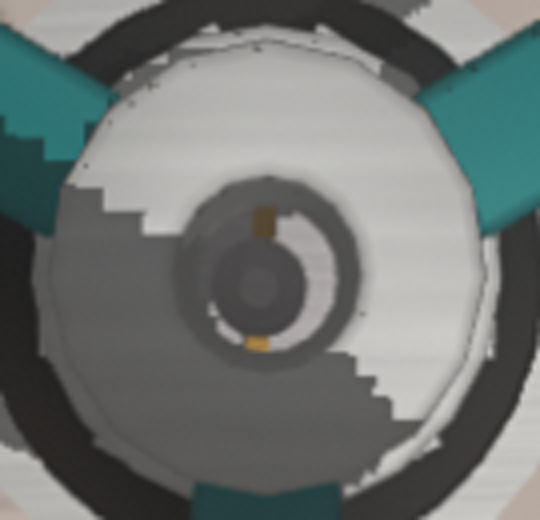

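I can see down the bore: rod tip centre at crop (259,288), bore top circle at (268,272), lower bore edge at about (271,280). The brass bar runs almost along the spoke, about 3° off.

```bash
python3 - <<'E'
from h import *
z=np.load('w3.npz');k=manip.calibration('wrist');o=(k,z['R'],z['t'])
px=lambda x,y:(215+x/4,40+y/4)
print('cam',-o[1].T@o[2])
for n,p,h in(('bore top',(268,273),319),('bore bot',(272,281),276),('tip',(259,288),240),('rod shoulder',(258,286),230),('bar+',(264,222),106),('bar-',(257,343),106),('spoke top near',(267,485),315)):
    print(n,atz('',px(*p),h,o).round(1))
E
```

```text
cam [ 513.07394486 -145.72019852  453.59654551]
bore top [ 513.5 -143.7  319. ]
bore bot [ 514.3 -144.   276. ]
tip [ 512.6 -144.9  240. ]
rod shoulder [ 512.4 -144.5  230. ]
bar+ [ 512.3 -128.2  106. ]
bar- [ 512.8 -158.1  106. ]
spoke top near [ 515.1 -165.2  315. ]
```

```bash
python3 -m pendant '[[-3,-1,0,0,0,-0.03,0],[-6,-1.5,0,0,0,-0.06,0],[-6,-1.5,0,0,0,-0.06,0],[-6,-1.5,-5,0,0,-0.06,0],[-6,-1.5,-10,0,0,-0.06,0],[-6,-1.5,-15,0,0,-0.06,0],[-6,-1.5,-15,0,0,-0.06,0],[-6,-1.5,-15,0,0,-0.06,0]]'; python3 - <<'E'
from h import *
o=wristcam();im=manip.capture('wrist');np.savez('w4.npz',im=im,R=o[1],t=o[2])
s=manip.get_obs();print(s['eef_pos'],s['orientation'],s['wrist_force'],s['ft_torque'])
B=cv2.resize(im[70:145,245:320],None,fx=8,fy=8,interpolation=cv2.INTER_CUBIC);save(B,'c5.png')
E
```

```text
time_s: 8.03
eef_pos: [513.5, -226.1, 270.7]
orientation: [3.141, -0.024, 1.588]
wrist_force: [1.0, -0.1, -2.5]
opening: 12.6
gripper_force: 88.5
[ 513.63712583 -226.24507368  271.04557976] [ 3.14001657 -0.02400139  1.58809443] [ 0.49677653 -0.25981371 -2.09959894] [-0.25371753 -0.02917027  0.02092652]
```

View pics/c5.png

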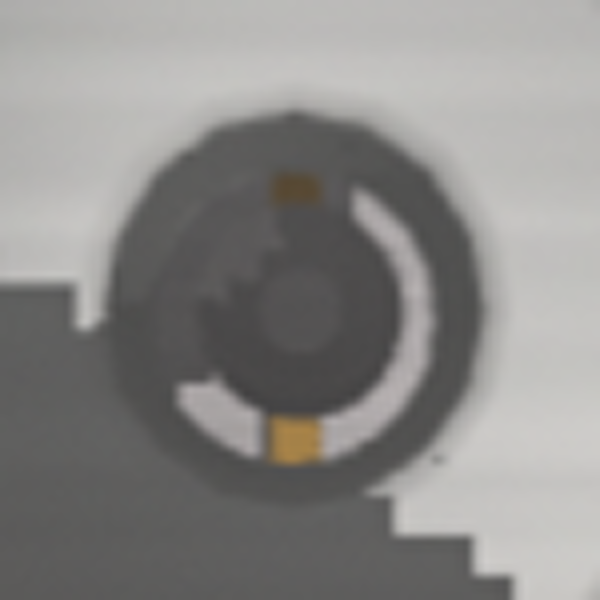

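```bash
python3 - <<'E'
from h import *
z=np.load('w4.npz');k=manip.calibration('wrist');o=(k,z['R'],z['t'])
px=lambda x,y:(245+x/8,70+y/8)
for n,p,h in(('bore top',(296,308),304),('bore bot',(293,322),261),('tip',(300,312),240),('bar+',(296,188),106),('bar-',(296,441),106)):
    print(n,atz('',px(*p),h,o).round(1))
E
python3 -m pendant '[[0,-0.5,-5,0,0,0,0],[0,-0.5,-10,0,0,0,0],[0,-0.5,-15,0,0,0,0],[0,-0.5,-20,0,0,0,0],[0,-0.5,-25,0,0,0,0],[0,-0.5,-25,0,0,0,0]]'; python3 -c "
from rig import manip
s=manip.get_obs();print(s['wrist_force'],s['ft_torque'],s['eef_pos'])"
```

```text
bore top [ 511.9 -145.5  304. ]
bore bot [ 511.9 -145.8  261. ]
tip [ 512.4 -144.9  240. ]
bar+ [ 512.5 -128.7  106. ]
bar- [ 513.  -158.6  106. ]
time_s: 8.58
eef_pos: [513.2, -226.6, 245.0]
orientation: [3.141, -0.024, 1.588]
wrist_force: [-0.2, -0.1, -3.0]
opening: 12.2
gripper_force: 88.5
[-0.17706728 -0.09684961 -2.96199466] [-0.20790246 -0.02334783  0.03446908] [ 513.17406953 -226.59827188  244.96681177]
```

```bash
python3 -m pendant '[[0.4,1.2,-1,0,0,0,0],[0.4,1.2,-5,0,0,0,0],[0.4,1.2,-10,0,0,0,0],[0.4,1.2,-15,0,0,0,0],[0.4,1.2,-20,0,0,0,0],[0.4,1.2,-20,0,0,0,0]]'; python3 -m pendant '[[0,0,-4,0,0,0,0],[0,0,-8,0,0,0,0],[0,0,-12,0,0,0,0],[0,0,-16,0,0,0,0],[0,0,-20,0,0,0,0],[0,0,-20,0,0,0,0]]'; python3 - <<'E'
from h import *
s=manip.get_obs();print(s['wrist_force'],s['ft_torque'],s['eef_pos'])
im=manip.capture('wrist');o=wristcam();np.savez('w5.npz',im=im,R=o[1],t=o[2])
B=cv2.resize(im[70:145,245:320],None,fx=8,fy=8,interpolation=cv2.INTER_CUBIC);save(B,'c6.png')
E
```

```text
time_s: 9.08
eef_pos: [513.5, -225.4, 225.0]
orientation: [3.141, -0.024, 1.588]
wrist_force: [-0.2, -0.7, -3.0]
opening: 13.1
gripper_force: 88.6
time_s: 9.58
eef_pos: [513.7, -225.5, 205.3]
orientation: [3.141, -0.024, 1.588]
wrist_force: [0.2, 0.8, -3.6]
opening: 12.7
gripper_force: 88.6
[ 0.16276167  0.79046284 -3.58720794] [-0.25757236  0.05491391  0.00028519] [ 513.66066893 -225.50094258  205.2733297 ]
```

View pics/c6.png

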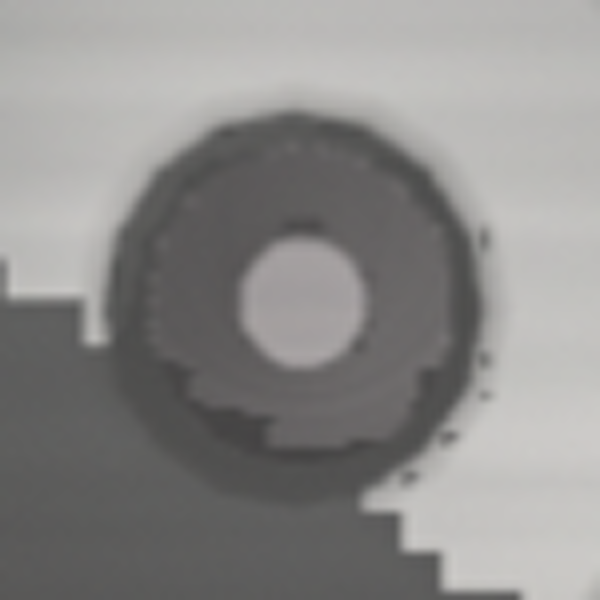

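The rod tip (303,301) sits centred in the bore (296,308) to within about 0.4 mm, with no contact force. Continuing down.

```bash
python3 -m pendant '[[-0.2,0,-5,0,0,0,0],[-0.2,0,-10,0,0,0,0],[-0.2,0,-15,0,0,0,0],[-0.2,0,-20,0,0,0,0],[-0.2,0,-25,0,0,0,0],[-0.2,0,-30,0,0,0,0],[-0.2,0,-30,0,0,0,0]]'; python3 -m pendant '[[0,0,-4,0,0,0,0],[0,0,-8,0,0,0,0],[0,0,-12,0,0,0,0],[0,0,-16,0,0,0,0],[0,0,-20,0,0,0,0],[0,0,-24,0,0,0,0],[0,0,-28,0,0,0,0],[0,0,-28,0,0,0,0]]';python3 -c "
from rig import manip
s=manip.get_obs();print(s['wrist_force'],s['ft_torque'],s['eef_pos'])"
```

```text
time_s: 10.22
eef_pos: [513.3, -225.4, 175.0]
orientation: [3.141, -0.024, 1.588]
wrist_force: [-0.7, 0.2, -2.9]
opening: 12.9
gripper_force: 88.6
time_s: 10.88
eef_pos: [513.4, -225.5, 147.3]
orientation: [3.141, -0.024, 1.588]
wrist_force: [0.3, 0.1, -2.4]
opening: 13.1
gripper_force: 88.6
[ 0.3231444   0.05009563 -2.3791648 ] [-0.23730428 -0.00054909  0.01333989] [ 513.4374845  -225.49854732  147.32204222]
```

```bash
python3 -m pendant '[[0,0,-2,0,0,0,0],[0,0,-4,0,0,0,0],[0,0,-6,0,0,0,0],[0,0,-8,0,0,0,0],[0,0,-10,0,0,0,0],[0,0,-12,0,0,0,0],[0,0,-14,0,0,0,0],[0,0,-16,0,0,0,0],[0,0,-16,0,0,0,0]]'; python3 -m pendant '[[0,0,-1,0,0,0,0],[0,0,-2,0,0,0,0],[0,0,-3,0,0,0,0],[0,0,-3,0,0,0,0]]';  python3 -m pendant '[[0,0,-1,0,0,0,0],[0,0,-2,0,0,0,0],[0,0,-2,0,0,0,0]]'
```

```text
time_s: 11.63
eef_pos: [513.6, -225.6, 131.8]
orientation: [3.14, -0.024, 1.588]
wrist_force: [-0.3, -0.0, -3.3]
opening: 12.8
gripper_force: 88.6
time_s: 11.97
eef_pos: [513.8, -225.7, 129.1]
orientation: [3.14, -0.024, 1.588]
wrist_force: [0.2, 0.0, -2.9]
opening: 12.8
gripper_force: 88.6
time_s: 12.22
eef_pos: [513.7, -225.6, 127.0]
orientation: [3.14, -0.024, 1.588]
wrist_force: [-0.1, -1.2, -2.5]
opening: 12.7
gripper_force: 88.6
```

```bash
for i in 1 2 3; do :; done; python3 -m pendant '[[0,0,-0.5,0,0,0,0],[0,0,-1,0,0,0,0],[0,0,-1,0,0,0,0]]'; python3 -m pendant '[[0,0,-0.5,0,0,0,0],[0,0,-1,0,0,0,0],[0,0,-1,0,0,0,0]]';  python3 -m pendant '[[0,0,-0.5,0,0,0,0],[0,0,-1,0,0,0,0],[0,0,-1,0,0,0,0]]'
```

```text
time_s: 12.47
eef_pos: [513.8, -225.6, 126.1]
orientation: [3.14, -0.024, 1.588]
wrist_force: [0.2, 0.5, -3.9]
opening: 12.8
gripper_force: 88.6
time_s: 12.72
eef_pos: [513.8, -225.7, 125.1]
orientation: [3.14, -0.024, 1.588]
wrist_force: [-0.3, -0.0, -2.9]
opening: 12.5
gripper_force: 88.6
time_s: 12.97
eef_pos: [513.8, -225.7, 124.1]
orientation: [3.14, -0.024, 1.588]
wrist_force: [-0.3, 0.0, -3.1]
opening: 12.7
gripper_force: 88.6
```

```bash
python3 -m pendant '[[0,0,-0.5,0,0,0,0],[0,0,-1,0,0,0,0],[0,0,-1,0,0,0,0]]'; python3 -m pendant '[[0,0,-0.5,0,0,0,0],[0,0,-1,0,0,0,0],[0,0,-1,0,0,0,0]]';  python3 -m pendant '[[0,0,-0.5,0,0,0,0],[0,0,-1,0,0,0,0],[0,0,-1,0,0,0,0]]'
```

```text
time_s: 13.22
eef_pos: [513.8, -225.7, 123.1]
orientation: [3.14, -0.024, 1.588]
wrist_force: [0.8, 0.5, -3.3]
opening: 12.7
gripper_force: 88.6
time_s: 13.47
eef_pos: [513.8, -225.6, 122.1]
orientation: [3.14, -0.024, 1.588]
wrist_force: [-0.1, -0.4, -2.4]
opening: 12.6
gripper_force: 88.6
time_s: 13.72
eef_pos: [513.8, -225.7, 121.1]
orientation: [3.14, -0.024, 1.588]
wrist_force: [-0.6, -0.4, -2.9]
opening: 12.5
gripper_force: 88.6
```

Already 4 mm below ride height with no contact, so the notches are over the bar. Easing down to the collar.

```bash
python3 -m pendant '[[0,0,-0.5,0,0,0,0],[0,0,-1,0,0,0,0],[0,0,-1,0,0,0,0]]'; python3 -m pendant '[[0,0,-0.3,0,0,0,0],[0,0,-0.7,0,0,0,0],[0,0,-0.7,0,0,0,0]]';  python3 -m pendant '[[0,0,-0.3,0,0,0,0],[0,0,-0.7,0,0,0,0],[0,0,-0.7,0,0,0,0]]'; python3 -c "
from rig import manip
s=manip.get_obs();print(s['wrist_force'],s['ft_torque'],s['eef_pos'])"
```

```text
time_s: 13.97
eef_pos: [513.8, -225.7, 120.1]
orientation: [3.14, -0.024, 1.588]
wrist_force: [-0.2, 0.1, -2.1]
opening: 12.3
gripper_force: 88.6
time_s: 14.22
eef_pos: [513.8, -225.7, 119.5]
orientation: [3.14, -0.024, 1.588]
wrist_force: [0.2, -0.4, -1.9]
opening: 12.5
gripper_force: 88.6
time_s: 14.47
eef_pos: [513.8, -225.7, 118.8]
orientation: [3.14, -0.024, 1.588]
wrist_force: [0.2, -0.5, -1.9]
opening: 12.9
gripper_force: 88.6
[ 0.1915879  -0.53434011 -1.88545784] [-0.28666406  0.03146986  0.0512275 ] [ 513.83823368 -225.69936913  118.78911357]
```

```bash
python3 -m pendant '[[0,0,-0.3,0,0,0,0],[0,0,-0.6,0,0,0,0],[0,0,-0.6,0,0,0,0]]'; python3 -m pendant '[[0,0,-0.3,0,0,0,0],[0,0,-0.6,0,0,0,0],[0,0,-0.6,0,0,0,0]]'; python3 -c "
from rig import manip
s=manip.get_obs();print(s['wrist_force'],s['ft_torque'],s['eef_pos'])"
```

```text
time_s: 14.72
eef_pos: [513.9, -225.9, 118.4]
orientation: [3.139, -0.024, 1.588]
wrist_force: [-0.8, -0.5, -0.2]
opening: 12.5
gripper_force: 88.9
time_s: 14.97
eef_pos: [514.0, -226.1, 118.0]
orientation: [3.139, -0.023, 1.588]
wrist_force: [-0.5, -2.2, 2.7]
opening: 12.9
gripper_force: 89.3
[-0.53407726 -2.19390027  2.7383214 ] [-0.5618448   0.25892685  0.07772901] [ 514.03934046 -226.12392932  118.02444995]
```

Contact came at TCP z ≈ 118.6, the expected home height (18.5 above the 100 mm seat), and a net push of about 5 N holds there. I'll ease off the push, release and check.

```bash
python3 -m pendant '[[0,0,0.3,0,0,0,0],[0,0,0.5,0,0,0,0],[0,0,0.5,0,0,0,3],[0,0,0.5,0,0,0,10],[0,0,0.5,0,0,0,20],[0,0,0.5,0,0,0,35],[0,0,0.5,0,0,0,60],[0,0,0.5,0,0,0,80],[0,0,0.5,0,0,0,80],[0,0,0.5,0,0,0,80]]' ; python3 - <<'E'
from h import *
s=manip.get_obs();print(s['wrist_force'],s['ft_torque'],s['eef_pos'],s['opening'])
E
```

```text
time_s: 15.8
eef_pos: [513.8, -225.5, 118.1]
orientation: [3.14, -0.024, 1.588]
wrist_force: [-0.7, -1.0, -0.0]
opening: 68.2
gripper_force: 0.0
[-0.66031284 -0.98286876 -0.04686822] [-0.05226233 -0.02606128 -0.0119105 ] [ 513.83278414 -225.54938749  118.08985684] 68.18365576023534
```

```bash
python3 -m pendant '[[0,0,5,0,0,0,80],[0,0,15,0,0,0,80],[0,0,35,0,0,0,80],[0,0,60,0,0,0,80],[0,0,90,0,0,0,80],[0,0,120,0,0,0,80],[0,0,150,0,0,0,80],[0,0,180,0,0,0,80],[0,0,180,0,0,0,80],[0,0,180,0,0,0,80]]'; python3 - <<'E'
from h import *
o=wristcam();w=manip.capture('wrist');s=manip.capture('scene');t=manip.capture('top')
np.savez('w6.npz',im=w,R=o[1],t=o[2]);print(manip.get_obs()['eef_pos'])
D=np.zeros((600,800,3),np.uint8);D[:330,:440]=cv2.resize(w[:330],(440,330));D[:600,440:800]=cv2.resize(s[190:320,205:283],(360,600),interpolation=cv2.INTER_CUBIC)
D[330:600,:440]=cv2.resize(w[60:155,205:360],(440,270),interpolation=cv2.INTER_CUBIC)
save(D,'c7.png')
E
```

```text
time_s: 16.63
eef_pos: [514.4, -226.3, 300.4]
orientation: [3.136, -0.023, 1.588]
wrist_force: [-1.1, -0.1, -1.5]
opening: 68.1
gripper_force: 0.0
[ 513.42602776 -225.45514681  297.46971188]
```

View pics/c7.png

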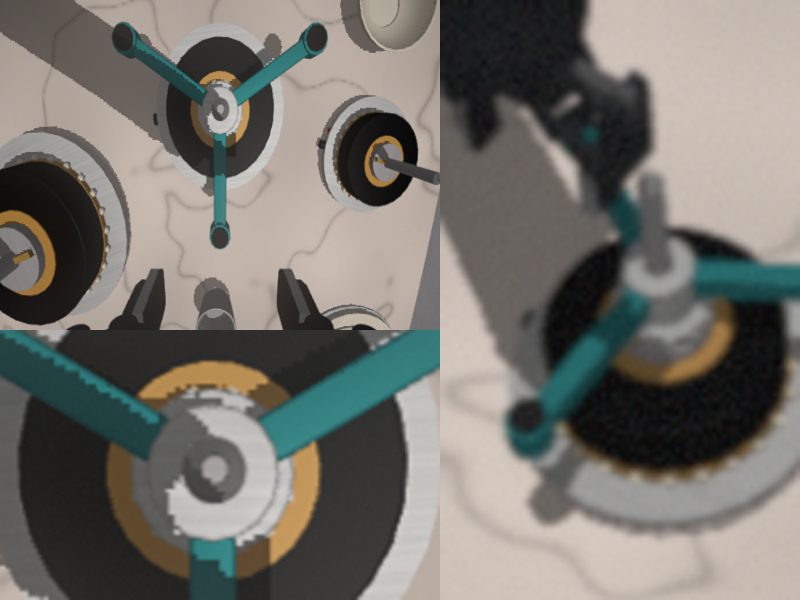

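All three spokes look level, with the foot down on the collar. As a numerical check, I'll solve the pose from the pads.

```bash
python3 - <<'E'
from h import *
from scipy.optimize import least_squares
def cents(f,pts):
    z=np.load(f);im=z['im'];g=im.max(2).astype(int);s=im.astype(int);o=(manip.calibration('wrist'),z['R'],z['t']);C=[]
    for u,v in pts:
        y0,x0=max(v-17,0),u-17;m=((g<75)&(s.max(2)-s.min(2)<22))[y0:v+18,x0:u+18].astype(np.uint8)
        n,l,st,c=cv2.connectedComponentsWithStats(m);i=1+np.argmax(st[1:,4]);C.append(c[i]+[x0,y0]);print(C[-1],st[i])
    return np.array(C),o
for f,p in(('w6.npz',[(159,39),(400,39),(280,236)]),('w1.npz',[(179,46),(391,47),(283,220)])):
    C,o=cents(f,p)
    def model(q): # x,y,z(foot),yaw,tx,ty
        R=cv2.Rodrigues(np.array([q[4],q[5],0]))[0]@cv2.Rodrigues(np.array([0,0,q[3]]))[0]
        return np.array([R@[126*np.cos(a),126*np.sin(a),56]+np.array(q[:3]) for a in(0,-2*np.pi/3,2*np.pi/3)])
    r=least_squares(lambda q:(proj(model(q),o)-C).ravel(),[512,-146 if '6' in f else 186,100 if '6' in f else 0,2.6,0,0])
    print(f,r.x[:3].round(1),np.degrees(r.x[3:]).round(1),r.cost)
print(manip.get_obs()['qvel'].round(3))
E
```

```text
[155.51883562  37.47773973] [  0   2  27  28 584]
[402.59550562  37.44007491] [  7   3  26  26 534]
[279.37536657 237.26099707] [  6   8  21  21 341]
w6.npz [ 512.  -144.3   98.5] [150.9   0.4  -0.2] 1.7650737460284074e-20
[180.00451128  48.91879699] [  4   5  31  30 665]
[391.41075795  47.02444988] [  7   6  22  23 409]
[282.92134831 221.54681648] [  8  10  19  18 267]
w1.npz [497.9 185.9  -5.1] [154.4  -0.7  -3.8] 3.736045247126712e-27
[ 0.     0.007 -0.001  0.007 -0.002 -0.001  0.   ]
```

The pose solve puts the foot at z ≈ 98.5 mm (home is 100, riding on the bar would be 106.5), tilt within 0.5°, and centred on the spindle. The arm is clear.

```bash
python3 -c "
from rig import manip
print(manip.hand_in())"
```

```text
the job is handed in; nothing more can be done
None
```

The carrier is fitted on the 210 mm stand: lowered in hand, notches over the cross-bar, and sitting home and level on the collar by the camera check. The gripper has let go and is clear, and the job was handed in about 17 s into the 72 s limit.

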